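# Close the brewer's valve box and hold its key switch on

## Task

Put the cover plate back on the coffee brewer's valve box, down over the two locating pins until it lies flush on the rim, and let go of it. Then take the key with the rectangular bow from its holder, push it fully home into the key switch, easing it past the sticky pins, turn it clockwise a quarter turn, and finish while still holding it turned there, because the switch springs back. Leave the round-bowed key in the holder and everything else where it stands.

Things in the scene. Friction and masses are not known exactly. Their poses are not given: they have to be found in the camera images.
- valve_box: Grey open-topped box fixed to the counter, 130 (x) x 200 (y) x 55 mm high, rim 10 mm wide, valves inside. Origin: centre of its underside; z up. Two upright steel locating pins, 8 mm thick, 14 mm tall, tapered tips, stand at rim level at (45, -80) and (-45, 80) mm. A round key switch, 42 mm in diameter, stands inside at (0, 50) mm, its top 75 mm above the counter (20 above the rim).
- deck (a point): Point in the centre of the valve box's open top, at rim height (55 mm above the counter); axes as the valve box. When the cover is on, the cover's origin lies here and its axes point the same way.
- keyway (a point): Mouth of the key slot: centre of the key switch's brass face, 75 mm above the counter. Axes as the valve box, not turning with the lock. At rest the slot is 18 mm long (x), 7 mm wide (y), 34 mm deep, mouth flared 2 to 3 mm. Sticky pins stand out 2 mm from both long sides, 12 and 21 mm down: a straight push takes some 10 to 15 N, less with a twist or a 1 mm shift; they stay back once passed.
- lock (a joint): Turn of the lock's brass core, rad: 0 at rest, growing clockwise seen from above, stop at 1.6; from 1.3 it counts as a quarter turn. A spring turns it back when let go: holding it at a quarter turn takes about 0.1 N m. The slot leaves the key about 0.12 rad of play, so turn the key a little further than the core.
- cover: Bare aluminium cover plate, 130 (x) x 200 (y) x 6 mm, 0.3 to 0.5 kg, lying on the counter at the start. Origin: centre of its underside; z up. Through holes: two of 11 mm diameter at (45, -80) and (-45, 80) mm for the pins, one of 48 mm at (0, 50) mm for the key switch. A black bridge handle stands on it.
- cover_handle (a point): Centre of the black grip bar of the cover's handle, at (0, -10, 37) mm from the cover's origin. The bar is 64 mm long along the cover's x, 16 mm wide along y and 14 mm high (its top is 44 mm above the plate's underside), with 18 mm of open space below it to the plate.
- holder: Black block, fixed to the counter, 44 (x) x 120 (y) x 60 mm high, with two slots in its top at y = -32 and +32 mm in which the two keys stand, 34 mm deep, 22.5 mm along y and 7 mm along x. Origin: centre of its underside.
- key: Plain steel key with a RECTANGULAR bow, upright in one of the holder's slots, its x along the holder's y. Origin: centre of the bow's underside (shoulder), 60 mm above the counter at the start, on the lock's face (75 mm) when home. Bow: 28 mm wide (x), 10 thick (y), 38 high. Blade below: 16 wide (x), 5 thick (y), 29 long, rounded tip. Fits either way round. 50 to 90 g.
- round_key: The other key, with a ROUND bow (36 mm disc, 10 mm thick); plain steel, in the holder's other slot; origin at the bow's underside, axes as for the key. Its blade, 20 mm wide, does not fit the lock. Bystander.
- jug_a: Steel vacuum jug with black handle, 120 mm wide, 192 mm high, origin under its centre. Bystander.
- jug_b: A second such jug. Bystander.
- mug: White mug, 80 mm wide, 85 mm high, origin under its centre. Bystander.
- saucer: White saucer, 90 mm wide, 12 mm high, origin under its centre. Bystander.
- jar: Glass jar with steel lid, 64 mm wide, 85 mm high, origin under its centre. Bystander.
- spoon: Steel spoon lying on the counter. Bystander.

How it is judged:
By the outcome, as a careful person would: the job done as asked, in the order asked, and still so for the second after the job is handed in, while the arm keeps its last pose, push and grip.
It also fails if it takes over 69 s, if anything falls off the work surface, if the arm or the gripper's body presses on something with over 40 N, if the wrist force passes 120 N, or if a joint passes its speed limit or range.

## Robot

A 7-joint arm with a two-finger parallel gripper is mounted at the origin on the work surface. World frame = base frame: x ahead of the robot, y to its left, z up, the work surface at z = 0. Lengths are in m, angles in rad, forces in N, time in s.
With the tool pointing down it reaches from about 0.425 to 0.975 m from the base axis. Payload 16.7 kg.
Tool frame: the origin (TCP) lies midway between the tips of the shut fingers; the grasp point (between the pads) lies 19 mm behind it; z points along the fingers, y is the line along which they close (so a half turn about z gives the same grasp; the last joint's range is limited). The gripper opens to 85 mm and grips with 20 to 120 N. Pads are 22 mm wide; open, the fingers measure 114 mm over their backs; the gripper's body (76 mm by 85 mm) begins 54 mm behind the grasp point. The pads swing forward as they close: fully open they stand 13 mm farther back than shut.
Start: joints at [0.971, 0.426, 0.074, 1.606, -0.034, 1.111, -0.067], TCP at [0.294, -0.608, 0.231] pointing down, gripper open.
Joint ranges: [-2.85, 2.85], [-0.5, 2.14], [-1.23, 1.37], [0.21, 2.46], [-1.02, 4.16], [0.16, 2.05], [-2.73, 2.73]. Speed limits (rad/s): [1.89, 1.89, 2.39, 2.39, 3.01, 3.01, 3.01].

## Interface

Orientations are given as a unit quaternion [x, y, z, w].
In Python, from bench import manip, cams gives the robot as it stands.
- The arm moves only by the tool send_rows, never from a script. Its argument "rows" is a list of rows, each an object with "offset": the shift along the tool's x, y, z scaled (see below), a list of three; "rot": the turn, a rotation vector about the tool's x, y, z scaled (see below), a list of three; "jaw": the gripper command: -1 is fully open, 1 is shut, values between are in proportion. A call has 1 to 8 rows; each row is the pose to reach, as a shift and turn from the pose commanded when the call began, along the tool's axes at that moment, turning the shorter way round; what a row does not reach only later rows make up. The controller multiplies each number of a shift by 500 mm and each number of a turn by 180 degrees. A row lasts 1/12 s, in which the tool goes at most 41.7 mm and 7.16 degrees, less where a joint would pass 70% of its speed; a pose out of reach is approached as far as the arm can. A call with a number of a shift or a turn outside -1 to 1 is refused whole. A call with a gripper value outside its range is refused whole. The fingers move at their own pace and stop on an object; the grip force is fixed at half the most. Time passes only in rows, so rows that repeat a pose let the fingers close. It gives the time, the measured TCP pose, the force, the opening and the grip force at its end, in the units of the state.
- manip.read_state(): the state, without advancing time (a new reading comes with each control period).
- cams.read_camera(name): name is "scene" or "top" or "wrist"; returns (picture, depth): 400x640x3 uint8, red, green, blue; 400x640 float32, m along the optical axis (not along the pixel's ray), 0 where there is no reading.
- cams.calibration(name): a dict with "fx", "fy", "cx", "cy" (pixels), "dist" ([k1, k2, p1, p2, k3] as OpenCV has them; the pictures are not rectified), "extrinsics" (4x4, takes a point from world to camera coordinates). Camera axes: x right, y down, z forward; pixel columns grow to the right and rows downward; lengths in m; the calibration is good to about 2 mm. A picture is of the moment at which its call begins: read the wrist's pose just before it. calibration takes no time and is no camera call; for the wrist camera it gives the pose at the moment of the call.
- manip.sign_off(): hands the job in; it is judged then, once.
The state is a dict: "t": time; "qpos": joint angles; "joint_vel": joint speeds; "joint_efforts": joint torques, N m; "tool_pos": TCP position; "eef_rot": TCP orientation; "wrist_force": force on the tool from outside, world axes, zero at the start; "ft_torque": the same for the moment, N m; "gripper_width": finger opening in m; "gripper_force": force on a finger pad.
Only numpy, scipy, OpenCV 4.12 (cv2) and the standard library are available. Lean on these libraries where they do the work, as an engineer would, in place of code of your own. Each camera call takes 0.05 s, during which the arm holds its last target. There are 200 camera calls.

## Working session

There is one attempt and no reset: what is moved stays moved. The work goes in short steps, Python scripts to look and compute and a tool call to move; the robot and the scene stay as the last step left them, time stands still between calls to the robot, and variables do not carry over. Pictures are saved under pics/ and viewed, at most 11 in all, crops included, and the job is handed in when it is done.

Besides the shell and the picture viewer there is one more tool, called after "Emit:" as name(argument=value, ...) on one line, values as JSON. send_rows: Moves the arm, as the interface text tells. Shifts and turns lie within -1 to 1; 1 stands for 500 mm of shift or 180 degrees of turn. Its arguments: {"type":"object","properties":{"rows":{"type":"array","items":{"type":"object","properties":{"offset":{"type":"array","items":{"type":"number"}},"rot":{"type":"array","items":{"type":"number"}},"jaw":{"type":"number"}}}}},"required":["rows"]}

```bash
ls; mkdir -p pics
cat > h.py <<'E'
import numpy as np, cv2
from bench import manip, cams
from scipy.spatial.transform import Rotation as R
def snap(n):
    c=cams.calibration(n); p,d=cams.read_camera(n); return p,d,c
def world(c,uv,z):
    """pixels -> world points on plane height z"""
    K=np.array([[c['fx'],0,c['cx']],[0,c['fy'],c['cy']],[0,0,1.]])
    n=cv2.undistortPoints(np.array(uv,float).reshape(-1,1,2),K,np.array(c['dist'],float)).reshape(-1,2)
    E=np.array(c['extrinsics']); Rw=E[:3,:3].T; o=-Rw@E[:3,3]
    r=np.c_[n,np.ones(len(n))]@Rw.T
    return o+r*((z-o[2])/r[:,2:3])
def pts(c,d):
    """world xyz image from depth"""
    h,w=d.shape; u,v=np.meshgrid(np.arange(w),np.arange(h))
    K=np.array([[c['fx'],0,c['cx']],[0,c['fy'],c['cy']],[0,0,1.]])
    n=cv2.undistortPoints(np.stack([u,v],-1).reshape(-1,1,2).astype(float),K,np.array(c['dist'],float)).reshape(-1,2)
    E=np.array(c['extrinsics']); P=np.c_[n,np.ones(len(n))]*d.reshape(-1,1)
    return ((P-E[:3,3])@E[:3,:3]).reshape(h,w,3)
def save(n,p): cv2.imwrite('pics/'+n+'.png',cv2.cvtColor(p,cv2.COLOR_RGB2BGR))
E
python3 - <<'E'
from h import *
for n in ('top','scene'):
    p,d,c=snap(n); save(n+'0',p); np.savez(n+'0.npz',p=p,d=d); E=np.array(c['extrinsics']); print(n,c['fx'],c['dist'],-E[:3,:3].T@E[:3,3])
s=manip.read_state(); print(s)
print(R.from_quat(s['eef_rot']).as_matrix().round(3))
E
```

```text
pics
top 373.991735368131 [-0.01788285  0.          0.          0.          0.        ] [ 4.66705400e-01 -2.48317546e-05  1.05841248e+00]
scene 449.13983522047204 [-0.11298825  0.          0.          0.          0.        ] [1.25579094 0.32252251 1.00668638]
{'t': 0.1, 'qpos': array([ 0.97047594,  0.42668348,  0.0738323 ,  1.60653079, -0.03409053,
        1.11079763, -0.06714228]), 'joint_vel': array([-7.30480704e-05, -6.01056417e-04, -2.45411791e-04, -1.35626723e-03,
       -6.65128257e-04,  8.25554843e-04,  1.18767807e-03]), 'joint_efforts': array([ 9.98517964e-03, -9.51518512e+01,  3.77249390e+00, -4.64397919e+01,
        1.97507342e-02,  6.57748591e-03, -6.33962856e-06]), 'tool_pos': array([ 0.2939286 , -0.60724107,  0.23067604]), 'eef_rot': array([ 9.74707985e-01,  2.23481560e-01, -1.69554913e-04, -5.55006522e-04]), 'wrist_force': array([-0.38264283, -0.03787476, -0.38332476]), 'ft_torque': array([-0.0120378 ,  0.00698593, -0.03186809]), 'gripper_force': 0.0, 'gripper_width': 0.08510357379964117}
[[ 0.9    0.436 -0.001]
 [ 0.436 -0.9    0.001]
 [-0.    -0.001 -1.   ]]
```

View pics/top0.png

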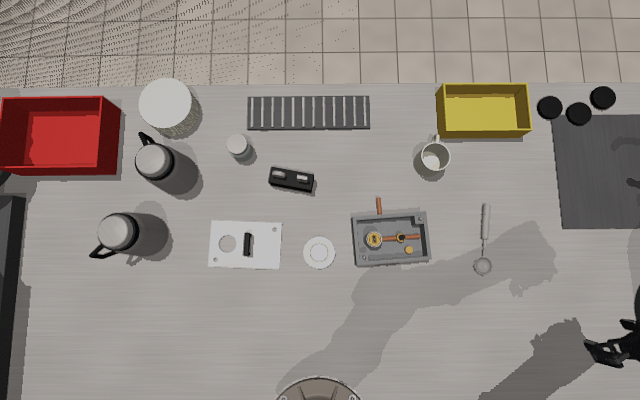

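View pics/scene0.png

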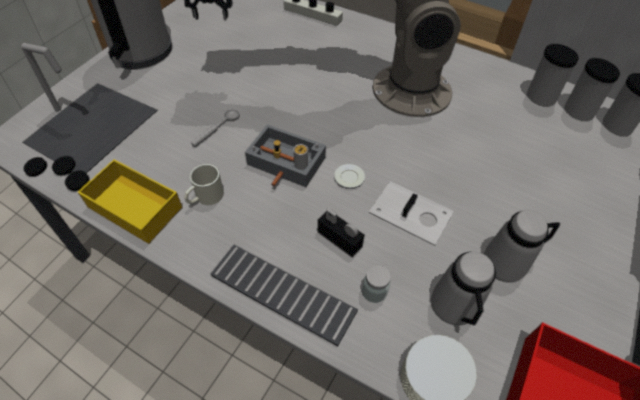

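The top view shows the cover at about (245,245) px, with its handle at (248,245) and its big hole at (227,243). The box is at (390,239), with the switch at (374,239), and the holder is at (291,179). Next I measure them.

Run:
```python
from h import *
f=np.load('top0.npz'); p,d=f['p'],f['d']; c=cams.calibration('top')
P=pts(c,d)
hsv=cv2.cvtColor(p,cv2.COLOR_RGB2HSV); g=cv2.cvtColor(p,cv2.COLOR_RGB2GRAY)
def crop(n,x0,x1,y0,y1): return cv2.resize(p[y0:y1,x0:x1],None,fx=4,fy=4,interpolation=cv2.INTER_CUBIC)
a=crop('',200,290,210,280); b=crop('',340,440,190,275); k=crop('',260,330,155,200)
H=np.zeros((560,780,3),np.uint8); H[:280,:360]=a; H[:340,370:770]=b; H[350:530,:280]=k
save('crops',H)
def rect(m,z):
    cs,_=cv2.findContours(m.astype(np.uint8),cv2.RETR_EXTERNAL,cv2.CHAIN_APPROX_NONE)
    q=max(cs,key=cv2.contourArea); w=world(c,q.reshape(-1,2),z)[:,:2]
    (x,y),s,a=cv2.minAreaRect((w*1000).astype(np.float32)); print((x,y),s,a)
m=np.zeros(g.shape,bool)
r=m.copy(); r[212:278,200:290]=1; rect(r&(g>205),.006)
r=m.copy(); r[225:265,240:256]=1; rect(r&(g<70),.044)
r=m.copy(); r[160:200,262:322]=1; rect(r&(P[...,2]>.045)&(P[...,2]<.07),.06)
r=m.copy(); r[195:275,340:440]=1; rect(r&(P[...,2]>.045)&(P[...,2]<.062),.055)
for z in (.085,.09):print(world(c,[[279,175],[304,178]],z))
r=m.copy(); r[160:200,262:322]=1; r&=(P[...,2]>.075); print(np.c_[np.nonzero(r)[1],np.nonzero(r)[0],P[r].round(3)][::4])
```

```text
Traceback (most recent call last):
ValueError: max() iterable argument is empty
```

View pics/crops.png

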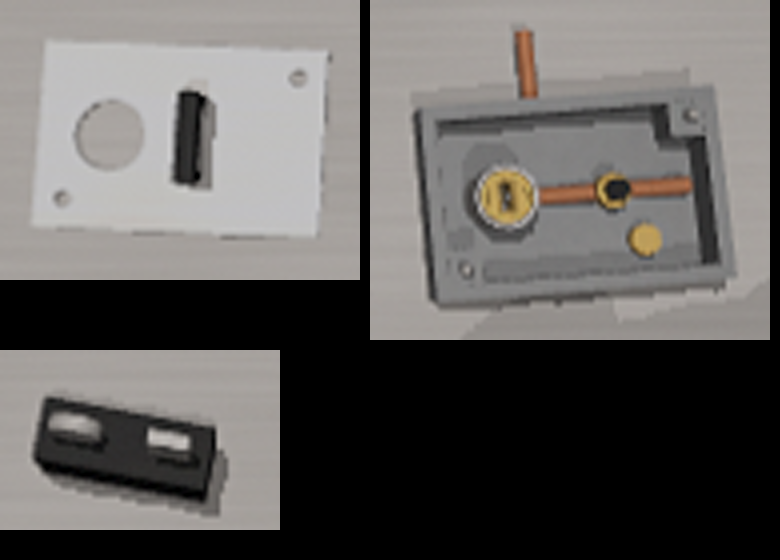

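The crops show the cover's holes, the box's pins and the slot clearly. The round key is at about (279,174) px and the rectangular key at about (302,177), on the right.

Run:
```python
from h import *
f=np.load('top0.npz'); p,d=f['p'],f['d']; c=cams.calibration('top')
P=pts(c,d); g=cv2.cvtColor(p,cv2.COLOR_RGB2GRAY)
print('gray',g[225,220:280:6],g[275,205:290:20])
def rect(n,m,z):
    cs,_=cv2.findContours(m.astype(np.uint8),cv2.RETR_EXTERNAL,cv2.CHAIN_APPROX_NONE)
    if not cs: print(n,'none');return
    q=max(cs,key=cv2.contourArea); w=world(c,q.reshape(-1,2),z)[:,:2]
    (x,y),s,a=cv2.minAreaRect((w*1000).astype(np.float32)); print(n,(round(x,1),round(y,1)),np.round(s,1),round(a,2))
m=np.zeros(g.shape,bool)
def roi(y0,y1,x0,x1):
    r=m.copy(); r[y0:y1,x0:x1]=1; return r
for th in (175,185,195): rect('cover',roi(212,278,200,290)&(g>th),.006)
rect('handle',roi(225,265,240,256)&(g<70),.044)
rect('holder',roi(160,200,262,322)&(P[...,2]>.045)&(P[...,2]<.07),.06)
rect('box',roi(195,275,340,440)&(P[...,2]>.045)&(P[...,2]<.065),.055)
rect('core',roi(228,252,362,386)&(P[...,2]>.068),.075)
r=roi(160,200,262,322)&(P[...,2]>.08); 
for lo,hi in((262,291),(291,322)):
    q=r.copy(); q[:,:lo]=0;q[:,hi:]=0; rect('key',q,.098); print(q.sum(), P[q].max(0))
# hand-picked features (crop px /4 + origin)
print('coverholes',world(c,[[200+298/4,210+78/4],[200+62/4,210+198/4],[200+110/4,210+135/4]],.006)[:,:2].round(4))
print('pins',world(c,[[340+321/4,190+116/4],[340+96/4,190+269/4]],.069)[:,:2].round(4),'switch',world(c,[[340+138/4,190+196/4]],.075)[:,:2])
```

```text
gray [192 192 191 192 192 192 192 192 192 192] [162 161 161 165 164]
cover (495.5, 201.2) [199.1 129.9] 87.45
cover (496.1, 200.4) [197.5 126.5] 87.29
cover (448.0, 103.9) [0. 0.] 0.0
handle (494.7, 187.3) [17.4 59.5] 84.92
holder (670.8, 69.0) [120.5  46.4] 78.69
box (507.4, -200.2) [130.1 201.5] 3.84
core (502.9, -149.9) [39.5 39.1] 89.51
key (676.0, 98.4) [33.6 12.4] 79.04
63 [0.68566888 0.11646701 1.05841248]
key (664.1, 38.2) [27.3 12.5] 78.0
55 [0.67188392 0.05161953 1.05841248]
coverholes [[0.5356 0.1171]
 [0.4534 0.2808]
 [0.4967 0.2485]]
pins [[ 0.5561 -0.2766]
 [ 0.4571 -0.1245]] switch [[ 0.50410552 -0.15246711]]
```

Add to h.py:
```python
def go(x=None,y=None,z=None,yaw=None):
    """print offset/rot (scaled) to a tool-down pose; yaw = world angle of tool x, deg"""
    s=manip.read_state(); M=R.from_quat(s['eef_rot']); p=s['tool_pos'].copy()
    for i,v in enumerate((x,y,z)):
        if v is not None: p[i]=v
    m=M.as_matrix(); cur=np.degrees(np.arctan2(m[1,0],m[0,0]))
    T=R.from_euler('z',cur if yaw is None else yaw,degrees=True)*R.from_euler('x',180,degrees=True)
    print('off',(M.inv().apply(p-s['tool_pos'])/.5).round(4),'rot',((M.inv()*T).as_rotvec()/np.pi).round(4),'yaw',cur.round(2))
def st():
    s=manip.read_state(); print('t%.2f'%s['t'],'pos',s['tool_pos'].round(4),'F',s['wrist_force'].round(1),'T',s['ft_torque'].round(2),'w%.4f'%s['gripper_width'],'gf%.1f'%s['gripper_force'],'q',s['qpos'].round(2))
```

```text
(no output)
```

Emit:
send_rows(rows=[{"offset":[0.726,-0.554,-0.2],"rot":[0,0,0.123],"jaw":-1},{"offset":[0.726,-0.554,-0.2],"rot":[0,0,0.123],"jaw":-1},{"offset":[0.726,-0.554,-0.2],"rot":[0,0,0.123],"jaw":-1},{"offset":[0.726,-0.554,-0.2],"rot":[0,0,0.123],"jaw":-1},{"offset":[0.726,-0.554,-0.2],"rot":[0,0,0.123],"jaw":-1},{"offset":[0.726,-0.554,-0.2],"rot":[0,0,0.123],"jaw":-1},{"offset":[0.726,-0.554,-0.2],"rot":[0,0,0.123],"jaw":-1},{"offset":[0.726,-0.554,-0.2],"rot":[0,0,0.123],"jaw":-1}])

```text
t: 0.77
tool_pos: [0.4398, -0.3181, 0.3022]
eef_rot: [0.999, 0.032, -0.0, -0.0]
wrist_force: [1.0, -0.6, 0.7]
gripper_width: 0.0855
gripper_force: 0.0
```

```bash
python3 -c "
from h import *
st(); go(.5,-.2,.33,3.7)"
```

```text
t0.77 pos [ 0.4398 -0.3181  0.3022] F [ 1.  -0.6  0.7] T [-0.01 -0.03  0.  ] w0.0855 gf0.0 q [ 0.51  0.15 -0.01  1.81  0.    1.18 -1.  ]
off [ 0.1353 -0.2279 -0.0556] rot [-0.      0.0001 -0.0001] yaw 3.69
```

Emit:
send_rows(rows=[{"offset":[0.135,-0.228,-0.056],"rot":[0,0,0],"jaw":-1},{"offset":[0.135,-0.228,-0.056],"rot":[0,0,0],"jaw":-1},{"offset":[0.135,-0.228,-0.056],"rot":[0,0,0],"jaw":-1},{"offset":[0.135,-0.228,-0.056],"rot":[0,0,0],"jaw":-1},{"offset":[0.135,-0.228,-0.056],"rot":[0,0,0],"jaw":-1},{"offset":[0.135,-0.228,-0.056],"rot":[0,0,0],"jaw":-1}])

```text
t: 1.27
tool_pos: [0.4996, -0.2016, 0.3297]
eef_rot: [0.999, 0.033, -0.0, -0.0]
wrist_force: [-0.8, -0.9, -0.0]
gripper_width: 0.0854
gripper_force: 0.0
```

Run:
```python
from h import *
st(); p,d,c=snap('wrist'); save('w_box',p); np.savez('w_box.npz',p=p,d=d,**{k:np.array(v) for k,v in c.items()})
print(np.array(c['extrinsics']).round(3)); go(.495,.19,.2,-2.7)
```

```text
t1.27 pos [ 0.4996 -0.2016  0.3297] F [-0.8 -0.9 -0. ] T [-0.08  0.02  0.  ] w0.0854 gf0.0 q [ 0.36  0.13 -0.1   1.78  0.01  1.23 -1.26]
[[ 0.065 -0.998 -0.    -0.234]
 [-0.95  -0.062  0.307  0.392]
 [-0.306 -0.02  -0.952  0.622]
 [ 0.     0.     0.     1.   ]]
off [ 0.0422 -0.7841  0.259 ] rot [0.     0.0002 0.0354] yaw 3.66
```

View pics/w_box.png

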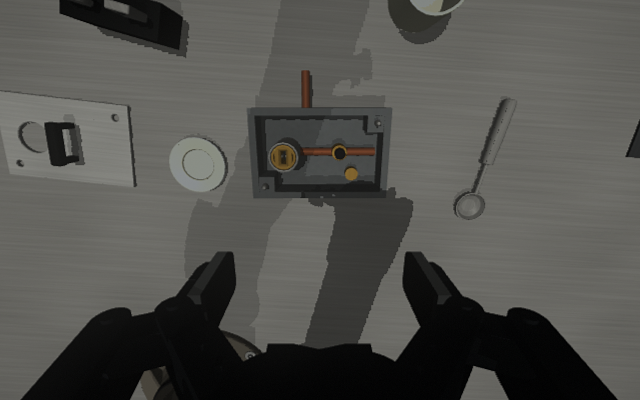

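The wrist view shows the box centred at about (320,152) px, the switch at (283,157), the pins at (378,124) and (265,187), and the cover on the left with its handle at (62,143).

Run:
```python
from h import *
f=np.load('w_box.npz'); p,d=f['p'],f['d']; c={k:f[k] for k in('fx','fy','cx','cy','dist','extrinsics')}
P=pts(c,d); g=cv2.cvtColor(p,cv2.COLOR_RGB2GRAY); h=cv2.cvtColor(p,cv2.COLOR_RGB2HSV)
Z=P[...,2]*(d>0)
def rect(n,m,z):
    cs,_=cv2.findContours(m.astype(np.uint8),cv2.RETR_EXTERNAL,cv2.CHAIN_APPROX_NONE)
    q=max(cs,key=cv2.contourArea); w=world(c,q.reshape(-1,2),z)[:,:2]
    (x,y),s,a=cv2.minAreaRect((w*1000).astype(np.float32)); print(n,(round(x,1),round(y,1)),np.round(s,1),round(a,2))
def roi(y0,y1,x0,x1):
    r=np.zeros(g.shape,bool); r[y0:y1,x0:x1]=1; return r
rect('box',roi(95,205,235,400)&(Z>.045)&(Z<.062),.055)
rect('switch',roi(135,180,262,304)&(Z>.068),.075)
b=roi(140,175,266,300)&(h[...,1]>90)&(h[...,2]>70); rect('brass',b,.075)
print('Zs',Z[100:110,300:303].T, np.median(Z[roi(95,205,235,400)&(Z>.045)&(Z<.062)]))
print('pins by hand',world(c,[[378,124],[265,187]],.069)[:,:2].round(4))
print('coverholes',world(c,[[115,118],[19.5,163.5],[34,136]],.006)[:,:2].round(4))
```

```text
box (508.7, -201.7) [127.8 199.6] 3.73
switch (505.8, -152.0) [39.9 40. ] 3.73
brass (505.3, -152.7) [33.2 33. ] 2.29
Zs [[ 0.00128318 -0.00021779 -0.00179294 -0.0001092  -0.00080591 -0.00114169
  -0.00077771  0.01654295  0.05406733  0.0546529 ]
 [ 0.02545027  0.02589071  0.02435473 -0.00046101 -0.00176857 -0.00236507
  -0.00224916  0.01476138  0.05326721  0.05360548]
 [ 0.02804453  0.02883801  0.02824016  0.02632508  0.02790635  0.02881502
   0.0282028   0.02723356  0.05357627  0.05594002]] 0.05381870246885477
pins by hand [[ 0.5573 -0.2782]
 [ 0.4594 -0.1274]]
coverholes [[0.5366 0.1156]
 [0.4546 0.2806]
 [0.5007 0.2468]]
```

Emit:
send_rows(rows=[{"offset":[0.042,-0.784,0.1],"rot":[0,0,0.035],"jaw":-1},{"offset":[0.042,-0.784,0.1],"rot":[0,0,0.035],"jaw":-1},{"offset":[0.042,-0.784,0.1],"rot":[0,0,0.035],"jaw":-1},{"offset":[0.042,-0.784,0.1],"rot":[0,0,0.035],"jaw":-1},{"offset":[0.042,-0.784,0.1],"rot":[0,0,0.035],"jaw":-1},{"offset":[0.042,-0.784,0.1],"rot":[0,0,0.035],"jaw":-1},{"offset":[0.042,-0.784,0.1],"rot":[0,0,0.035],"jaw":-1},{"offset":[0.042,-0.784,0.1],"rot":[0,0,0.035],"jaw":-1}])

```text
t: 1.98
tool_pos: [0.4958, 0.1263, 0.2877]
eef_rot: [1.0, -0.024, -0.0, 0.0]
wrist_force: [0.8, -0.2, 0.7]
gripper_width: 0.0856
gripper_force: 0.0
```

Run:
```python
from h import *
st(); go(.495,.19,.2,-2.7)
```

```text
t1.98 pos [0.4958 0.1263 0.2877] F [ 0.8 -0.2  0.7] T [-0.01 -0.11  0.  ] w0.0856 gf0.0 q [-0.03  0.13 -0.38  1.88  0.05  1.14 -2.05]
off [-0.0077 -0.1271  0.1754] rot [ 0.0001  0.     -0.0004] yaw -2.78
```

Emit:
send_rows(rows=[{"offset":[-0.005,-0.145,0.015],"rot":[0,0,0],"jaw":-1},{"offset":[-0.005,-0.145,0.015],"rot":[0,0,0],"jaw":-1},{"offset":[-0.005,-0.145,0.015],"rot":[0,0,0],"jaw":-1},{"offset":[-0.005,-0.145,0.015],"rot":[0,0,0],"jaw":-1}])

```text
t: 2.32
tool_pos: [0.4967, 0.1989, 0.2798]
eef_rot: [1.0, -0.022, -0.001, 0.0]
wrist_force: [0.3, -0.3, 0.2]
gripper_width: 0.0854
gripper_force: 0.0
```

Run:
```python
from h import *
st(); p,d,c=snap('wrist'); save('w_cov',p); Z=pts(c,d)[...,2]*(d>0)
g=cv2.cvtColor(p,cv2.COLOR_RGB2GRAY); h=cv2.cvtColor(p,cv2.COLOR_RGB2HSV)
print(g[100:210:10,250:400:15])
def rect(n,q,z):
    w=world(c,q.reshape(-1,2),z)[:,:2]
    (x,y),s,a=cv2.minAreaRect((w*1000).astype(np.float32)); print(n,(round(x,1),round(y,1)),np.round(s,1),round(a,2))
roi=np.zeros(g.shape,np.uint8); roi[70:230,200:440]=1
t,_=cv2.threshold(g[85:215,230:410],0,255,cv2.THRESH_OTSU); 
for th in (t,t+15):
    m=(g>th).astype(np.uint8)*roi
    cs,hi=cv2.findContours(m,cv2.RETR_CCOMP,cv2.CHAIN_APPROX_NONE)
    i=max(range(len(cs)),key=lambda k:cv2.contourArea(cs[k])); print('th',th); rect('cover',cs[i],.006)
    for k in range(len(cs)):
        if hi[0][k][3]==i and len(cs[k])>6: rect('hole',cs[k],.006)
m=((Z>.037)&(Z<.052)).astype(np.uint8)*roi
cs,_=cv2.findContours(m,cv2.RETR_EXTERNAL,cv2.CHAIN_APPROX_NONE); rect('handle',max(cs,key=cv2.contourArea),.044)
```

```text
t2.32 pos [0.4967 0.1989 0.2798] F [ 0.3 -0.3  0.2] T [-0.04 -0.02  0.06] w0.0854 gf0.0 q [-0.13  0.18 -0.42  1.84  0.08  1.14 -2.19]
[[106 105 101 106 106 107  92  91  88  85]
 [104 104 105 106 105 104  87  88  86  87]
 [137 136 136 135 135 135 135 112 110 108]
 [136 137 137 135 135 134 135 120 114 112]
 [137 136 135 134 132  73 133 133 111 109]
 [139 138 108 108 137  32 134 132 115 108]
 [137 138 109 111 136  32 134 131 129 107]
 [129 137 110 111 137  30 135 132 131 107]
 [112 136 134 132 131  29 129  69  72  75]
 [105 107 132 128  71  67  73  73  74  69]
 [106 133 129 126  71  72  74  75  73  60]]
th 97.0
cover (492.8, 234.0) [270.4 238.6] 80.24
hole (455.0, 281.7) [12.8 11. ] 39.24
hole (481.4, 233.2) [3.1 6.4] 42.27
hole (487.3, 259.2) [47.1 19.4] 48.95
hole (516.6, 262.6) [ 5.9 20.6] 41.06
hole (537.5, 116.8) [14.1 14.3] 43.69
hole (563.4, 208.6) [82.4  5.3] 87.41
hole (566.2, 274.4) [38.5  4.6] 89.79
th 112.0
cover (496.4, 200.0) [199.5 127.9] 87.41
hole (455.3, 280.6) [13.6 13.5] 41.76
hole (498.6, 248.6) [51.3 50.2] 40.89
hole (529.3, 187.2) [18.3  6.9] 87.41
hole (535.6, 189.1) [11.2  2.7] 87.41
hole (536.4, 182.4) [4.  2.9] 43.25
hole (555.6, 152.5) [5.5 2.7] 87.41
handle (496.5, 189.2) [14.8 62.8] 87.48
```

View pics/w_cov.png

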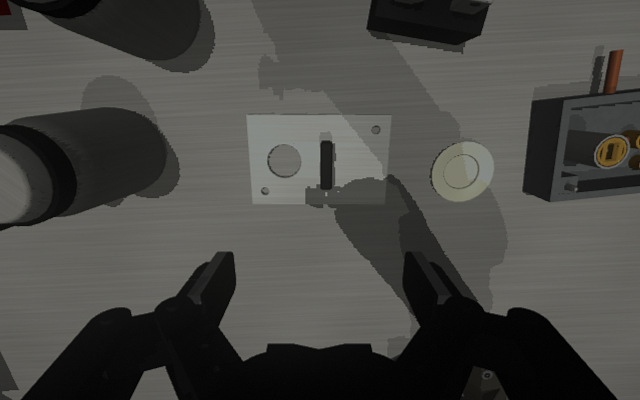

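The cover is well seen: its centre is (496,200) mm, its yaw is −2.6°, and the handle bar is at (496,189.5). I'll descend to the handle.

```bash
python3 -c "
from h import *
go(.496,.1895,.02,-2.6)"
```

```text
off [-0.0008  0.0157  0.52  ] rot [ 0.0002  0.0003 -0.0004] yaw -2.67
```

Emit:
send_rows(rows=[{"offset":[-0.001,0.018,0.2],"rot":[0,0,0],"jaw":-1},{"offset":[-0.001,0.018,0.2],"rot":[0,0,0],"jaw":-1},{"offset":[-0.001,0.018,0.3],"rot":[0,0,0],"jaw":-1},{"offset":[-0.001,0.018,0.4],"rot":[0,0,0],"jaw":-1},{"offset":[-0.001,0.018,0.45],"rot":[0,0,0],"jaw":-1},{"offset":[-0.001,0.018,0.49],"rot":[0,0,0],"jaw":-1},{"offset":[-0.001,0.018,0.52],"rot":[0,0,0],"jaw":-1},{"offset":[-0.001,0.018,0.52],"rot":[0,0,0],"jaw":-1}])

```text
t: 3.03
tool_pos: [0.4943, 0.1864, 0.0172]
eef_rot: [1.0, -0.024, -0.003, 0.002]
wrist_force: [-1.6, -1.8, -0.5]
gripper_width: 0.0854
gripper_force: 0.0
```

```bash
python3 -c "
from h import *
st();go(.496,.1895,.019,-2.6)"
```

```text
t3.03 pos [0.4943 0.1864 0.0172] F [-1.6 -1.8 -0.5] T [-0.01  0.06 -0.02] w0.0854 gf0.0 q [-0.21  0.51 -0.34  2.07  0.29  0.61 -2.36]
off [ 0.0031 -0.0063 -0.0037] rot [ 0.0011  0.0016 -0.0009] yaw -2.77
```

Emit:
send_rows(rows=[{"offset":[0,0,0],"rot":[0,0,0],"jaw":-1},{"offset":[0,0,0],"rot":[0,0,0],"jaw":-1},{"offset":[0,0,0],"rot":[0,0,0],"jaw":-1}])

```text
t: 3.28
tool_pos: [0.4972, 0.1895, 0.0224]
eef_rot: [1.0, -0.023, 0.001, -0.0]
wrist_force: [-0.7, -0.2, 0.6]
gripper_width: 0.0854
gripper_force: 0.0
```

```bash
python3 -c "
from h import *
st();go(.496,.1895,.019,-2.6)"
```

```text
t3.28 pos [0.4972 0.1895 0.0224] F [-0.7 -0.2  0.6] T [ 0.01  0.02 -0.04] w0.0854 gf0.0 q [-0.21  0.5  -0.34  2.06  0.29  0.62 -2.36]
off [-0.0024  0.0001  0.0067] rot [-0.0003 -0.0008 -0.0004] yaw -2.68
```

Emit:
send_rows(rows=[{"offset":[-0.002,0,0.006],"rot":[0,-0.0004,0],"jaw":-1},{"offset":[-0.002,0,0.006],"rot":[0,-0.0004,0],"jaw":1},{"offset":[-0.002,0,0.006],"rot":[0,-0.0004,0],"jaw":1},{"offset":[-0.002,0,0.006],"rot":[0,-0.0004,0],"jaw":1},{"offset":[-0.002,0,0.006],"rot":[0,-0.0004,0],"jaw":1},{"offset":[-0.002,0,0.006],"rot":[0,-0.0004,0],"jaw":1},{"offset":[-0.002,0,0.006],"rot":[0,-0.0004,0],"jaw":1},{"offset":[-0.002,0,0.006],"rot":[0,-0.0004,0],"jaw":1}])

```text
t: 3.95
tool_pos: [0.4949, 0.1898, 0.0178]
eef_rot: [1.0, -0.023, -0.001, 0.0]
wrist_force: [-1.6, -1.7, 6.0]
gripper_width: 0.0152
gripper_force: 58.9
```

Emit:
send_rows(rows=[{"offset":[0,0,0],"rot":[0,0,0],"jaw":1},{"offset":[0,0,0],"rot":[0,0,0],"jaw":1},{"offset":[0,0,0],"rot":[0,0,0],"jaw":1},{"offset":[0,0,0],"rot":[0,0,0],"jaw":1}])

```text
t: 4.28
tool_pos: [0.4949, 0.1899, 0.0178]
eef_rot: [1.0, -0.023, -0.001, 0.0]
wrist_force: [-0.6, -1.6, 5.2]
gripper_width: 0.015
gripper_force: 58.9
```

```bash
python3 -c "
from h import *
st();go(.496,.1895,.019,-2.6)"
```

```text
t4.28 pos [0.4949 0.1899 0.0178] F [-0.6 -1.6  5.2] T [-0.18  0.42 -0.03] w0.0150 gf58.9 q [-0.21  0.51 -0.34  2.07  0.29  0.61 -2.36]
off [ 0.0021  0.0006 -0.0024] rot [ 0.      0.0004 -0.0001] yaw -2.62
```

Emit:
send_rows(rows=[{"offset":[0,0,-0.03],"rot":[0,0,0],"jaw":1},{"offset":[0,0,-0.08],"rot":[0,0,0],"jaw":1},{"offset":[0,0,-0.14],"rot":[0,0,0],"jaw":1},{"offset":[0,0,-0.2],"rot":[0,0,0],"jaw":1},{"offset":[0,0,-0.25],"rot":[0,0,0],"jaw":1},{"offset":[0,0,-0.27],"rot":[0,0,0],"jaw":1},{"offset":[0,0,-0.27],"rot":[0,0,0],"jaw":1},{"offset":[0,0,-0.27],"rot":[0,0,0],"jaw":1}])

```text
t: 4.95
tool_pos: [0.4949, 0.1895, 0.1519]
eef_rot: [1.0, -0.023, -0.001, 0.0]
wrist_force: [0.0, 0.3, -4.0]
gripper_width: 0.0148
gripper_force: 59.2
```

```bash
python3 -c "
from h import *
st();go(.5085,-.2119,.15,3.73)"
```

```text
t4.95 pos [0.4949 0.1895 0.1519] F [ 0.   0.3 -4. ] T [-0.04  0.   -0.05] w0.0148 gf59.2 q [-0.14  0.31 -0.41  1.99  0.16  0.88 -2.25]
off [0.0641 0.8007 0.0039] rot [ 0.0001  0.0005 -0.0353] yaw -2.63
```

Emit:
send_rows(rows=[{"offset":[0.004,0.05,0],"rot":[0,0,-0.003],"jaw":1},{"offset":[0.009,0.11,0],"rot":[0,0,-0.005],"jaw":1},{"offset":[0.014,0.18,0],"rot":[0,0,-0.008],"jaw":1},{"offset":[0.02,0.25,0],"rot":[0,0,-0.011],"jaw":1},{"offset":[0.026,0.32,0],"rot":[0,0,-0.014],"jaw":1},{"offset":[0.031,0.39,0],"rot":[0,0,-0.017],"jaw":1},{"offset":[0.037,0.46,0],"rot":[0,0,-0.02],"jaw":1},{"offset":[0.043,0.53,0],"rot":[0,0,-0.023],"jaw":1}])

```text
t: 5.62
tool_pos: [0.5031, -0.0775, 0.1504]
eef_rot: [1.0, 0.014, -0.002, -0.0]
wrist_force: [0.5, 0.4, -2.5]
gripper_width: 0.0148
gripper_force: 59.3
```

```bash
python3 -c "
from h import *
st();go(.5085,-.2119,.15,3.73)"
```

```text
t5.62 pos [ 0.5031 -0.0775  0.1504] F [ 0.5  0.4 -2.5] T [-0.02 -0.13  0.03] w0.0148 gf59.3 q [ 0.29  0.27 -0.3   2.03  0.11  0.86 -1.62]
off [0.0035 0.2689 0.0008] rot [-0.0002  0.0014 -0.012 ] yaw 1.57
```

Emit:
send_rows(rows=[{"offset":[0.005,0.06,0],"rot":[0,0,-0.003],"jaw":1},{"offset":[0.008,0.12,0],"rot":[0,0,-0.006],"jaw":1},{"offset":[0.012,0.18,0],"rot":[0,0,-0.009],"jaw":1},{"offset":[0.015,0.23,0],"rot":[0,0,-0.012],"jaw":1},{"offset":[0.015,0.26,0],"rot":[0,0,-0.012],"jaw":1},{"offset":[0.015,0.27,0],"rot":[0,0,-0.012],"jaw":1},{"offset":[0.015,0.27,0],"rot":[0,0,-0.012],"jaw":1},{"offset":[0.015,0.27,0],"rot":[0,0,-0.012],"jaw":1}])

```text
t: 6.28
tool_pos: [0.5149, -0.2097, 0.1511]
eef_rot: [0.999, 0.032, -0.002, -0.001]
wrist_force: [0.2, 0.9, -3.8]
gripper_width: 0.0152
gripper_force: 59.3
```

Run:
```python
from h import *
st();go(.5085,-.2119,.1,3.73)
p,d,c=snap('wrist'); save('w_over',p); np.save('w_over.npy',d)
```

```text
t6.28 pos [ 0.5149 -0.2097  0.1511] F [ 0.2  0.9 -3.8] T [ 0.02 -0.01 -0.02] w0.0152 gf59.3 q [ 0.47  0.34 -0.24  1.94  0.1   0.88 -1.33]
off [-0.0128  0.0038  0.1022] rot [-0.0005  0.001  -0.0002] yaw 3.7
```

View pics/w_over.png

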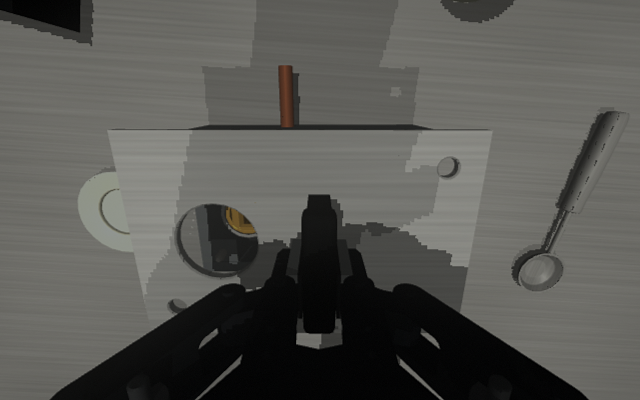

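The cover hangs level in the gripper. Its pin hole is at (448,167) px, the big hole at (218,240) and the back corners at (108,130) and (492,130). Now I'll work out where the cover sits relative to the tool.

Run:
```python
from h import *
c=cams.calibration('wrist'); p=cv2.imread('pics/w_over.png'); g=cv2.cvtColor(p,cv2.COLOR_BGR2GRAY); d=np.load('w_over.npy')
P=pts(c,d); Z=P[...,2]
print('plate z',[round(float(np.median(Z[a:b,e:f])),4) for a,b,e,f in((140,150,150,170),(140,150,440,470),(225,235,470,475),(250,260,150,165))])
zt=.1393
# subpixel centres: bright plate vs non-plate by depth
m=((np.abs(Z-zt)>.012)).astype(np.uint8)
for n,(y0,y1,x0,x1) in {'h1':(150,185,430,466),'big':(195,285,165,265)}.items():
    mm=m[y0:y1,x0:x1].copy(); cs,_=cv2.findContours(mm,cv2.RETR_EXTERNAL,cv2.CHAIN_APPROX_NONE)
    q=max(cs,key=cv2.contourArea).reshape(-1,2)+[x0,y0]
    w=world(c,q,zt)[:,:2]*1000; (x,y),r=cv2.minEnclosingCircle(w.astype(np.float32)); e=cv2.fitEllipse(w.astype(np.float32)); print(n,(x,y),r,e)
s=manip.read_state(); t=s['tool_pos'][:2]*1000; m_=R.from_quat(s['eef_rot']).as_matrix(); yaw=np.arctan2(m_[1,0],m_[0,0])
C=np.array([[np.cos(yaw),-np.sin(yaw)],[np.sin(yaw),np.cos(yaw)]])
for l in((45,-80),(0,50)): print('expected',l,t+C@(np.array(l)-[-.9,-10]))
print('by hand',world(c,[[448,167],[217.5,240],[108,130],[492,130]],zt)[:,:2]*1000)
for l in((65,100),(65,-100)): print('expected',l,t+C@(np.array(l)-[-.9,-10]))
```

```text
plate z [0.1388, 0.1385, 0.1387, 0.1389]
h1 (566.1038818359375, -274.642578125) 4.956402778625488 ((566.086669921875, -274.6441345214844), (7.751096725463867, 9.407804489135742), 65.96473693847656)
big (515.166015625, -151.76934814453125) 22.898174285888672 ((514.5203247070312, -151.40602111816406), (42.898475646972656, 45.157630920410156), 147.7400360107422)
expected (45, -80) [ 565.56995165 -276.09239969]
expected (0, 50) [ 512.15812684 -149.31630979]
by hand [[ 565.69085332 -276.10755324]
 [ 514.12815874 -150.72915128]
 [ 573.49148265  -96.89857805]
 [ 586.3665754  -294.83897039]]
expected (65, 100) [573.74633757 -95.16935883]
expected (65, -100) [ 586.83604093 -294.7405483 ]
```

Emit:
send_rows(rows=[{"offset":[-0.013,0.004,0],"rot":[0,0.0008,0],"jaw":1},{"offset":[-0.013,0.004,0.02],"rot":[0,0.0008,0],"jaw":1},{"offset":[-0.013,0.004,0.05],"rot":[0,0.0008,0],"jaw":1},{"offset":[-0.013,0.004,0.08],"rot":[0,0.0008,0],"jaw":1},{"offset":[-0.013,0.004,0.1],"rot":[0,0.0008,0],"jaw":1},{"offset":[-0.013,0.004,0.108],"rot":[0,0.0008,0],"jaw":1},{"offset":[-0.013,0.004,0.108],"rot":[0,0.0008,0],"jaw":1},{"offset":[-0.013,0.004,0.108],"rot":[0,0.0008,0],"jaw":1}])

```text
t: 7.0
tool_pos: [0.5093, -0.2129, 0.0987]
eef_rot: [0.999, 0.032, 0.001, -0.0]
wrist_force: [0.5, -0.5, -3.7]
gripper_width: 0.0148
gripper_force: 59.2
```

Run:
```python
from h import *
st();go(.5085,-.2117,.087,3.73)
```

```text
t7.00 pos [ 0.5093 -0.2129  0.0987] F [ 0.5 -0.5 -3.7] T [-0.05 -0.02 -0.02] w0.0148 gf59.2 q [ 0.47  0.4  -0.23  1.99  0.13  0.77 -1.34]
off [-0.0014 -0.0024  0.0234] rot [-0.0001 -0.0004 -0.0002] yaw 3.7
```

Emit:
send_rows(rows=[{"offset":[-0.0014,-0.0024,0],"rot":[0,0,0],"jaw":1},{"offset":[-0.0014,-0.0024,0.01],"rot":[0,0,0],"jaw":1},{"offset":[-0.0014,-0.0024,0.02],"rot":[0,0,0],"jaw":1},{"offset":[-0.0014,-0.0024,0.026],"rot":[0,0,0],"jaw":1},{"offset":[-0.0014,-0.0024,0.03],"rot":[0,0,0],"jaw":1},{"offset":[-0.0014,-0.0024,0.03],"rot":[0,0,0],"jaw":1},{"offset":[-0.0014,-0.0024,0.03],"rot":[0,0,0],"jaw":1}])

```text
t: 7.58
tool_pos: [0.5083, -0.2119, 0.0834]
eef_rot: [0.999, 0.032, 0.001, -0.0]
wrist_force: [-0.2, 0.5, -2.9]
gripper_width: 0.015
gripper_force: 59.3
```

Run:
```python
from h import *
st();go(.5085,-.2117,.072,3.73)
```

```text
t7.58 pos [ 0.5083 -0.2119  0.0834] F [-0.2  0.5 -2.9] T [-0.04  0.01 -0.03] w0.0150 gf59.3 q [ 0.46  0.42 -0.23  2.    0.13  0.74 -1.35]
off [ 0.0003 -0.0003  0.0229] rot [-0.0001 -0.0003 -0.0003] yaw 3.68
```

Emit:
send_rows(rows=[{"offset":[0,0,0.006],"rot":[0,0,0],"jaw":1},{"offset":[0,0,0.012],"rot":[0,0,0],"jaw":1},{"offset":[0,0,0.018],"rot":[0,0,0],"jaw":1},{"offset":[0,0,0.022],"rot":[0,0,0],"jaw":1},{"offset":[0,0,0.022],"rot":[0,0,0],"jaw":1},{"offset":[0,0,0.022],"rot":[0,0,0],"jaw":1}])

```text
t: 8.08
tool_pos: [0.5083, -0.2119, 0.0728]
eef_rot: [0.999, 0.032, 0.001, -0.0]
wrist_force: [-4.2, 1.0, 7.0]
gripper_width: 0.0149
gripper_force: 60.8
```

Run:
```python
from h import *
st()
```

```text
t8.08 pos [ 0.5083 -0.2119  0.0728] F [-4.2  1.   7. ] T [0.27 0.86 0.01] w0.0149 gf60.8 q [ 0.46  0.43 -0.22  2.    0.14  0.72 -1.36]
```

Emit:
send_rows(rows=[{"offset":[0,0,0],"rot":[0,0,0],"jaw":-1},{"offset":[0,0,0],"rot":[0,0,0],"jaw":-1},{"offset":[0,0,0],"rot":[0,0,0],"jaw":-1},{"offset":[0,0,0],"rot":[0,0,0],"jaw":-1},{"offset":[0,0,0],"rot":[0,0,0],"jaw":-1},{"offset":[0,0,0],"rot":[0,0,0],"jaw":-1},{"offset":[0,0,-0.02],"rot":[0,0,0],"jaw":-1},{"offset":[0,0,-0.06],"rot":[0,0,0],"jaw":-1}])

```text
t: 8.75
tool_pos: [0.5071, -0.2114, 0.1016]
eef_rot: [0.999, 0.032, -0.001, -0.001]
wrist_force: [-0.3, 0.2, 0.7]
gripper_width: 0.0854
gripper_force: 0.0
```

Emit:
send_rows(rows=[{"offset":[0,0,-0.08],"rot":[0,0,0],"jaw":-1},{"offset":[0,0,-0.16],"rot":[0,0,0],"jaw":-1},{"offset":[0,0,-0.24],"rot":[0,0,0],"jaw":-1},{"offset":[0,0,-0.32],"rot":[0,0,0],"jaw":-1},{"offset":[0,0,-0.4],"rot":[0,0,0],"jaw":-1},{"offset":[0,0,-0.45],"rot":[0,0,0],"jaw":-1},{"offset":[0,0,-0.45],"rot":[0,0,0],"jaw":-1},{"offset":[0,0,-0.45],"rot":[0,0,0],"jaw":-1}])

```text
t: 9.42
tool_pos: [0.5085, -0.212, 0.3299]
eef_rot: [0.999, 0.032, 0.002, 0.001]
wrist_force: [0.7, -0.6, -1.5]
gripper_width: 0.0855
gripper_force: 0.0
```

Run:
```python
from h import *
st(); p,d,c=snap('wrist'); save('w_on',p); np.save('w_on.npy',d)
go(.664,.038,.28,-11.3)
P=pts(c,d); Z=P[...,2]*(d>0); g=cv2.cvtColor(p,cv2.COLOR_RGB2GRAY); h=cv2.cvtColor(p,cv2.COLOR_RGB2HSV)
def rect(n,m,z):
    cs,_=cv2.findContours(m.astype(np.uint8),cv2.RETR_EXTERNAL,cv2.CHAIN_APPROX_NONE)
    q=max(cs,key=cv2.contourArea); w=world(c,q.reshape(-1,2),z)[:,:2]
    (x,y),s,a=cv2.minAreaRect((w*1000).astype(np.float32)); print(n,(round(x,1),round(y,1)),np.round(s,1),round(a,2),len(q))
near=(np.abs(P[...,0]-.51)<.12)&(np.abs(P[...,1]+.2)<.16)
m=near&(np.abs(Z-.061)<.006); rect('cover',m,.061)
A=np.c_[P[m][:,:2]-P[m][:,:2].mean(0),np.ones(m.sum())]; print('plane fit slopes, z',np.linalg.lstsq(A,P[m][:,2],rcond=None)[0])
near2=(np.hypot(P[...,0]-.505,P[...,1]+.152)<.03)
b=near2&(h[...,1]>90)&(h[...,2]>60)&(Z>.066); rect('brass',b,.075)
```

```text
t9.42 pos [ 0.5085 -0.212   0.3299] F [ 0.7 -0.6 -1.5] T [ 0.03  0.02 -0.01] w0.0855 gf0.0 q [ 0.5   0.16 -0.25  1.75  0.04  1.23 -1.27]
off [ 0.3435 -0.4786  0.0972] rot [ 0.     -0.0007  0.0833] yaw 3.69
cover (509.2, -202.0) [127.8 199.6] 3.62 457
plane fit slopes, z [-0.00014372  0.00015644  0.06008177]
brass (505.1, -152.6) [33.7 33.2] 1.76 69
```

View pics/w_on.png

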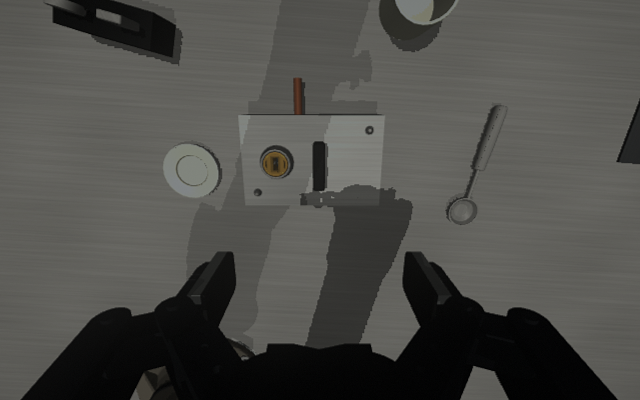

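The cover lies flush: its plane is level at z = 60 mm and its pose matches the box. The slot is at (275,163) px. Next I go for the rectangular key with tool yaw about 78.7°, which leaves the last joint room for the clockwise turn.

Emit:
send_rows(rows=[{"offset":[0.05,-0.07,0.01],"rot":[0,0,-0.039],"jaw":-1},{"offset":[0.1,-0.14,0.02],"rot":[0,0,-0.078],"jaw":-1},{"offset":[0.15,-0.21,0.03],"rot":[0,0,-0.117],"jaw":-1},{"offset":[0.2,-0.28,0.05],"rot":[0,0,-0.156],"jaw":-1},{"offset":[0.25,-0.35,0.06],"rot":[0,0,-0.195],"jaw":-1},{"offset":[0.3,-0.42,0.08],"rot":[0,0,-0.234],"jaw":-1},{"offset":[0.34,-0.475,0.097],"rot":[0,0,-0.273],"jaw":-1},{"offset":[0.3435,-0.4785,0.097],"rot":[0,0,-0.312],"jaw":-1}])

```text
t: 10.13
tool_pos: [0.6645, 0.0453, 0.2759]
eef_rot: [0.863, 0.504, -0.0, -0.002]
wrist_force: [-1.1, 0.1, 0.5]
gripper_width: 0.0851
gripper_force: 0.0
```

Run:
```python
from h import *
st();go(.664,.038,.28,78.7)
```

```text
t10.13 pos [0.6645 0.0453 0.2759] F [-1.1  0.1  0.5] T [0.   0.02 0.02] w0.0851 gf0.0 q [ 0.21  0.42 -0.51  1.55  0.21  1.23 -0.85]
off [-0.0131  0.0063 -0.0083] rot [-0.0012 -0.0008 -0.1007] yaw 60.58
```

Emit:
send_rows(rows=[{"offset":[-0.006,0.003,-0.002],"rot":[0,0,-0.035],"jaw":-1},{"offset":[-0.006,0.003,-0.002],"rot":[0,0,-0.07],"jaw":-1},{"offset":[-0.006,0.003,-0.002],"rot":[0,0,-0.1],"jaw":-1},{"offset":[-0.006,0.003,-0.002],"rot":[0,0,-0.1],"jaw":-1},{"offset":[-0.006,0.003,-0.002],"rot":[0,0,-0.1],"jaw":-1}])

```text
t: 10.55
tool_pos: [0.6634, 0.0343, 0.2793]
eef_rot: [0.779, 0.627, -0.0, -0.0]
wrist_force: [-0.3, -0.9, -0.8]
gripper_width: 0.0856
gripper_force: 0.0
```

Run:
```python
from h import *
st(); p,d,c=snap('wrist'); save('w_key',p); np.save('w_key.npy',d)
P=pts(c,d); Z=P[...,2]*(d>0)
near=(np.abs(P[...,0]-.67)<.06)&(np.abs(P[...,1]-.07)<.08)&(d>0)
def rects(n,m,z):
    cs,_=cv2.findContours(m.astype(np.uint8),cv2.RETR_EXTERNAL,cv2.CHAIN_APPROX_NONE)
    for q in cs:
        if cv2.contourArea(q)<30: continue
        w=world(c,q.reshape(-1,2),z)[:,:2]
        (x,y),s,a=cv2.minAreaRect((w*1000).astype(np.float32)); print(n,(round(x,1),round(y,1)),np.round(s,1),round(a,2),len(q),q.reshape(-1,2).mean(0).round())
rects('holder',near&(np.abs(Z-.06)<.007),.06)
rects('key',near&(Z>.09)&(Z<.11),.098)
rects('round',near&(Z>.07)&(Z<.11),.09)
go(.664,.038,.1,78.7)
```

```text
t10.55 pos [0.6634 0.0343 0.2793] F [-0.3 -0.9 -0.8] T [-0.   -0.05  0.05] w0.0856 gf0.0 q [ 0.26  0.43 -0.56  1.55  0.23  1.24 -0.55]
holder (672.4, 67.7) [119.6  43.2] 78.79 265 [321. 138.]
key (666.8, 36.8) [27.9 10.3] 77.64 60 [321. 173.]
key (679.2, 99.0) [24.7  9.6] 78.01 61 [320. 115.]
round (666.9, 36.7) [32.  10.5] 77.64 65 [321. 171.]
round (679.3, 99.7) [33.7  9.9] 78.01 79 [321. 114.]
off [ 0.0071 -0.0005  0.3591] rot [-0.0001 -0.0001 -0.0059] yaw 77.64
```

View pics/w_key.png

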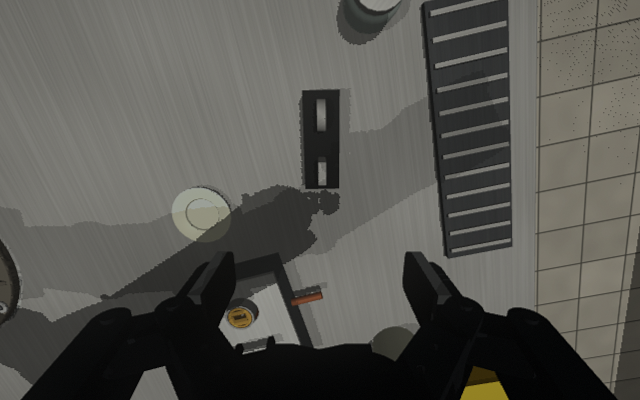

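The key nearer the tool, at (321,173) px, has a flat 28×10 mm top, so it is the rectangular one at (667,37) mm. The round key is at (320,115).

```bash
python3 -c "
from h import *
go(.6666,.0366,.075,78.4)"
```

```text
off [0.0055 0.0052 0.4091] rot [-0.0001 -0.0001 -0.0042] yaw 77.64
```

Emit:
send_rows(rows=[{"offset":[0.0055,0.005,0.06],"rot":[0,0,-0.004],"jaw":-1},{"offset":[0.0055,0.005,0.13],"rot":[0,0,-0.004],"jaw":-1},{"offset":[0.0055,0.005,0.2],"rot":[0,0,-0.004],"jaw":-1},{"offset":[0.0055,0.005,0.27],"rot":[0,0,-0.004],"jaw":-1},{"offset":[0.0055,0.005,0.33],"rot":[0,0,-0.004],"jaw":-1},{"offset":[0.0055,0.005,0.38],"rot":[0,0,-0.004],"jaw":-1},{"offset":[0.0055,0.005,0.4],"rot":[0,0,-0.004],"jaw":-1},{"offset":[0.0055,0.005,0.4],"rot":[0,0,-0.004],"jaw":-1}])

```text
t: 11.27
tool_pos: [0.6657, 0.0366, 0.0779]
eef_rot: [0.775, 0.632, -0.001, -0.001]
wrist_force: [-0.3, 0.4, 0.5]
gripper_width: 0.0855
gripper_force: 0.0
```

Emit:
send_rows(rows=[{"offset":[0,0,0],"rot":[0,0,0],"jaw":-1},{"offset":[0,0,0],"rot":[0,0,0],"jaw":-1},{"offset":[0,0,0],"rot":[0,0,0],"jaw":-1}])

```text
t: 11.52
tool_pos: [0.6682, 0.0368, 0.0823]
eef_rot: [0.774, 0.633, 0.002, 0.001]
wrist_force: [0.4, 0.2, 0.0]
gripper_width: 0.0861
gripper_force: 0.0
```

```bash
python3 -c "
from h import *
st();go(.6666,.0366,.0645,78.4)"
```

```text
t11.52 pos [0.6682 0.0368 0.0823] F [0.4 0.2 0. ] T [ 0.01 -0.04  0.02] w0.0861 gf0.0 q [ 0.21  0.62 -0.5   1.71  0.36  0.9  -0.64]
off [-0.0011 -0.0032  0.0355] rot [ 0.0012 -0.0003  0.0007] yaw 78.53
```

Emit:
send_rows(rows=[{"offset":[-0.001,-0.003,0.01],"rot":[0.001,0,0],"jaw":-1},{"offset":[-0.001,-0.003,0.025],"rot":[0.001,0,0],"jaw":-1},{"offset":[-0.001,-0.003,0.035],"rot":[0.001,0,0],"jaw":-1},{"offset":[-0.001,-0.003,0.035],"rot":[0.001,0,0],"jaw":-1},{"offset":[-0.001,-0.003,0.035],"rot":[0.001,0,0],"jaw":-1}])

```text
t: 11.93
tool_pos: [0.6653, 0.0365, 0.0623]
eef_rot: [0.774, 0.633, -0.001, -0.001]
wrist_force: [-0.6, -0.1, 0.4]
gripper_width: 0.0852
gripper_force: 0.0
```

```bash
python3 -c "
from h import *
st();go(.6666,.0366,.0645,78.4)"
```

```text
t11.93 pos [0.6653 0.0365 0.0623] F [-0.6 -0.1  0.4] T [ 0.03 -0.04  0.02] w0.0852 gf0.0 q [ 0.21  0.64 -0.49  1.72  0.38  0.88 -0.65]
off [ 0.0006  0.0024 -0.0045] rot [-0.0009 -0.0001  0.0009] yaw 78.57
```

Emit:
send_rows(rows=[{"offset":[0,0.001,-0.004],"rot":[0,0,0.0007],"jaw":-1},{"offset":[0,0.001,-0.004],"rot":[0,0,0.0007],"jaw":-1},{"offset":[0,0.001,-0.004],"rot":[0,0,0.0007],"jaw":-1}])

```text
t: 12.18
tool_pos: [0.6664, 0.0365, 0.0652]
eef_rot: [0.775, 0.632, -0.0, -0.001]
wrist_force: [0.6, -0.0, -0.1]
gripper_width: 0.0852
gripper_force: 0.0
```

```bash
python3 -c "
from h import *
st();go(.6666,.0366,.0645,78.4)"
```

```text
t12.18 pos [0.6664 0.0365 0.0652] F [ 0.6 -0.  -0.1] T [ 0.02 -0.04  0.02] w0.0852 gf0.0 q [ 0.21  0.64 -0.5   1.72  0.37  0.88 -0.65]
off [0.0002 0.0003 0.0014] rot [-0.0004 -0.0002  0.0002] yaw 78.44
```

Well aligned; close on the key.

Emit:
send_rows(rows=[{"offset":[0,0,0],"rot":[0,0,0],"jaw":1},{"offset":[0,0,0],"rot":[0,0,0],"jaw":1},{"offset":[0,0,0],"rot":[0,0,0],"jaw":1},{"offset":[0,0,0],"rot":[0,0,0],"jaw":1},{"offset":[0,0,0],"rot":[0,0,0],"jaw":1},{"offset":[0,0,0],"rot":[0,0,0],"jaw":1},{"offset":[0,0,0],"rot":[0,0,0],"jaw":1},{"offset":[0,0,0],"rot":[0,0,0],"jaw":1}])

```text
t: 12.85
tool_pos: [0.6663, 0.0364, 0.0649]
eef_rot: [0.775, 0.632, -0.0, -0.001]
wrist_force: [-0.3, -0.5, 0.8]
gripper_width: 0.0094
gripper_force: 58.4
```

Emit:
send_rows(rows=[{"offset":[0,0,0],"rot":[0,0,0],"jaw":1},{"offset":[0,0,0],"rot":[0,0,0],"jaw":1},{"offset":[0,0,0],"rot":[0,0,0],"jaw":1},{"offset":[0,0,0],"rot":[0,0,0],"jaw":1}])

```text
t: 13.18
tool_pos: [0.6662, 0.0364, 0.0649]
eef_rot: [0.775, 0.632, -0.0, -0.001]
wrist_force: [0.0, 0.2, 2.3]
gripper_width: 0.009
gripper_force: 58.4
```

```bash
python3 -c "
from h import *
st();go(.6666,.0366,.0645,78.4)"
```

```text
t13.18 pos [0.6662 0.0364 0.0649] F [0.  0.2 2.3] T [-0.1   0.03 -0.02] w0.0090 gf58.4 q [ 0.21  0.64 -0.5   1.72  0.37  0.88 -0.65]
off [0.0004 0.0007 0.0008] rot [-0.0006 -0.0002  0.0002] yaw 78.44
```

Emit:
send_rows(rows=[{"offset":[0,0,-0.02],"rot":[0,0,0],"jaw":1},{"offset":[0,0,-0.06],"rot":[0,0,0],"jaw":1},{"offset":[0,0,-0.11],"rot":[0,0,0],"jaw":1},{"offset":[0,0,-0.16],"rot":[0,0,0],"jaw":1},{"offset":[0,0,-0.21],"rot":[0,0,0],"jaw":1},{"offset":[0,0,-0.24],"rot":[0,0,0],"jaw":1},{"offset":[0,0,-0.24],"rot":[0,0,0],"jaw":1}])

```text
t: 13.77
tool_pos: [0.6678, 0.0367, 0.1886]
eef_rot: [0.775, 0.632, 0.001, 0.0]
wrist_force: [0.3, 0.6, -1.1]
gripper_width: 0.0091
gripper_force: 60.6
```

```bash
python3 -c "
from h import *
st();go(.5053,-.1523,.17,183.7)"
```

```text
t13.77 pos [0.6678 0.0367 0.1886] F [ 0.3  0.6 -1.1] T [ 0.04 -0.01 -0.  ] w0.0091 gf60.6 q [ 0.24  0.51 -0.55  1.63  0.29  1.08 -0.58]
off [-0.4356 -0.2427  0.0358] rot [ 1.100e-03  3.000e-04 -5.848e-01] yaw 78.44
```

Emit:
send_rows(rows=[{"offset":[-0.05,-0.028,0],"rot":[0,0,-0.038],"jaw":1},{"offset":[-0.11,-0.061,0],"rot":[0,0,-0.076],"jaw":1},{"offset":[-0.17,-0.095,0],"rot":[0,0,-0.114],"jaw":1},{"offset":[-0.23,-0.128,0],"rot":[0,0,-0.152],"jaw":1},{"offset":[-0.29,-0.162,0],"rot":[0,0,-0.19],"jaw":1},{"offset":[-0.35,-0.195,0],"rot":[0,0,-0.228],"jaw":1},{"offset":[-0.4,-0.223,0.01],"rot":[0,0,-0.266],"jaw":1},{"offset":[-0.43,-0.24,0.02],"rot":[0,0,-0.304],"jaw":1}])

```text
t: 14.43
tool_pos: [0.5031, -0.1529, 0.1742]
eef_rot: [0.396, 0.918, -0.001, -0.002]
wrist_force: [0.8, -0.4, -0.3]
gripper_width: 0.0092
gripper_force: 60.6
```

```bash
python3 -c "
from h import *
st();go(.5053,-.1523,.17,183.7)"
```

```text
t14.43 pos [ 0.5031 -0.1529  0.1742] F [ 0.8 -0.4 -0.3] T [-0.02 -0.05  0.02] w0.0092 gf60.6 q [ 0.8   0.33 -0.75  1.96  0.28  0.96  0.68]
off [-0.0021  0.0041  0.0084] rot [-0.0004 -0.001  -0.2797] yaw 133.35
```

Emit:
send_rows(rows=[{"offset":[-0.002,0.004,0.008],"rot":[0,0,-0.038],"jaw":1},{"offset":[-0.002,0.004,0.008],"rot":[0,0,-0.076],"jaw":1},{"offset":[-0.002,0.004,0.008],"rot":[0,0,-0.114],"jaw":1},{"offset":[-0.002,0.004,0.008],"rot":[0,0,-0.152],"jaw":1},{"offset":[-0.002,0.004,0.008],"rot":[0,0,-0.19],"jaw":1},{"offset":[-0.002,0.004,0.008],"rot":[0,0,-0.228],"jaw":1},{"offset":[-0.002,0.004,0.008],"rot":[0,0,-0.26],"jaw":1},{"offset":[-0.002,0.004,0.008],"rot":[0,0,-0.28],"jaw":1}])

```text
t: 15.1
tool_pos: [0.5073, -0.1496, 0.1703]
eef_rot: [-0.034, 0.999, 0.001, -0.001]
wrist_force: [-1.1, -0.7, -1.1]
gripper_width: 0.0093
gripper_force: 60.6
```

Emit:
send_rows(rows=[{"offset":[0,0,0],"rot":[0,0,0],"jaw":1},{"offset":[0,0,0],"rot":[0,0,0],"jaw":1},{"offset":[0,0,0],"rot":[0,0,0],"jaw":1}])

```text
t: 15.35
tool_pos: [0.5076, -0.1496, 0.1706]
eef_rot: [-0.03, 1.0, 0.001, -0.001]
wrist_force: [-0.4, -0.4, -0.8]
gripper_width: 0.0092
gripper_force: 60.6
```

Run:
```python
from h import *
st();go(.5053,-.1523,.13,183.7)
p,d,c=snap('wrist'); save('w_lock',p); np.save('w_lock.npy',d)
P=pts(c,d); Z=P[...,2]*(d>0); h=cv2.cvtColor(p,cv2.COLOR_RGB2HSV)
b=(np.hypot(P[...,0]-.505,P[...,1]+.152)<.03)&(h[...,1]>90)&(h[...,2]>60)&(Z>.066)
cs,_=cv2.findContours(b.astype(np.uint8),cv2.RETR_EXTERNAL,cv2.CHAIN_APPROX_NONE)
if cs:
    q=max(cs,key=cv2.contourArea); w=world(c,q.reshape(-1,2),.075)[:,:2]*1000
    print('brass',cv2.fitEllipse(w.astype(np.float32)),cv2.minAreaRect(w.astype(np.float32)))
```

```text
t15.35 pos [ 0.5076 -0.1496  0.1706] F [-0.4 -0.4 -0.8] T [ 0.01  0.01 -0.03] w0.0092 gf60.6 q [ 0.93  0.4  -0.93  1.95  0.38  0.98  1.45]
off [ 0.0048 -0.0052  0.0813] rot [ 0.0004 -0.0007 -0.0016] yaw -176.59
brass ((508.42352294921875, -150.61683654785156), (22.778583526611328, 34.54383850097656), 21.715730667114258) ((509.42218017578125, -150.43333435058594), (23.6381893157959, 34.102962493896484), 23.14322280883789)
```

View pics/w_lock.png

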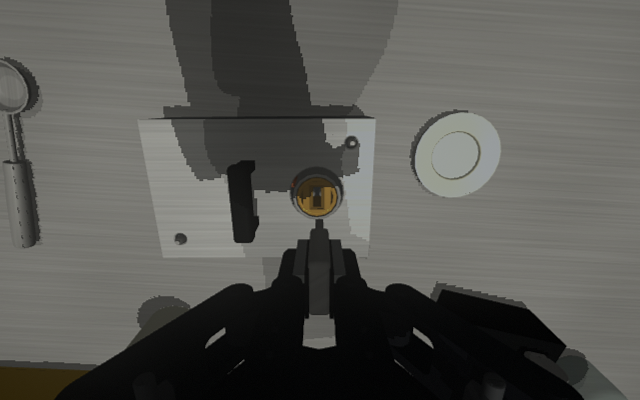

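The key hangs over the switch, whose ring is centred at about (317,195) px with the blade tip at (319,222). I'll measure the ring from this opposite yaw, so that camera offset errors average out.

Run:
```python
from h import *
c=cams.calibration('wrist'); p=cv2.cvtColor(cv2.imread('pics/w_lock.png'),cv2.COLOR_BGR2RGB); d=np.load('w_lock.npy'); P=pts(c,d); Z=P[...,2]*(d>0)
m=(Z>.0685)&(Z<.082)&(np.hypot(P[...,0]-.506,P[...,1]+.151)<.032)
cs,_=cv2.findContours(m.astype(np.uint8),cv2.RETR_EXTERNAL,cv2.CHAIN_APPROX_NONE)
q=max(cs,key=cv2.contourArea).reshape(-1,2); w=world(c,q,.075)[:,:2]*1000
print(q.min(0),q.max(0)); print('switch',cv2.minEnclosingCircle(w.astype(np.float32)), w.min(0),w.max(0), 'medZ',np.median(Z[m]))
# cover outline from this view: top-face corners by depth
m=(np.abs(Z-.061)<.005)&(np.abs(P[...,0]-.51)<.1)&(np.abs(P[...,1]+.2)<.13)
cs,_=cv2.findContours(m.astype(np.uint8),cv2.RETR_EXTERNAL,cv2.CHAIN_APPROX_NONE)
w=world(c,max(cs,key=cv2.contourArea).reshape(-1,2),.061)[:,:2]*1000; print('cover',cv2.minAreaRect(w.astype(np.float32)))
a=p[160:240,280:360]; save('z',cv2.resize(a,None,fx=7,fy=7,interpolation=cv2.INTER_CUBIC))
```

```text
[292 172] [340 218]
switch ((503.6971740722656, -152.6497039794922), 21.081594467163086) [ 482.64353428 -173.38472465] [ 524.22993524 -132.22504886] medZ 0.07387620463722253
cover ((507.4747619628906, -202.7508087158203), (129.2688751220703, 199.65948486328125), 3.402027130126953)
```

View pics/z.png

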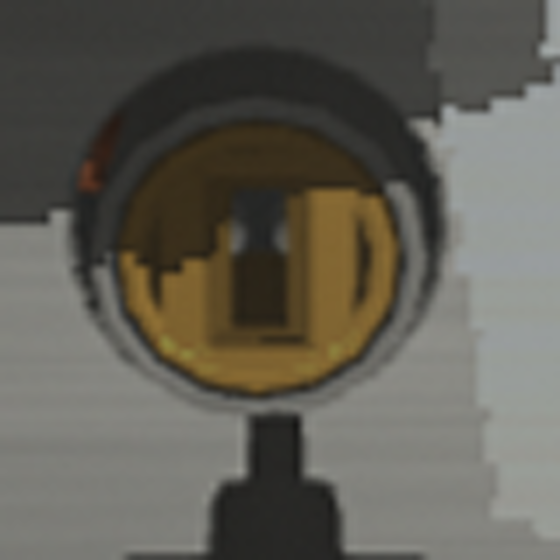

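```bash
python3 -c "
from h import *
st();go(.5042,-.1524,.117,183.7)"
```

```text
t15.40 pos [ 0.5077 -0.1496  0.1707] F [ 0.9  0.5 -1. ] T [ 0.02 -0.05 -0.01] w0.0090 gf60.6 q [ 0.93  0.4  -0.93  1.95  0.38  0.98  1.45]
off [ 0.0071 -0.0053  0.1075] rot [ 0.0004 -0.0007 -0.0014] yaw -176.56
```

Emit:
send_rows(rows=[{"offset":[0.007,-0.0053,0.02],"rot":[0.0004,-0.0007,-0.0014],"jaw":1},{"offset":[0.007,-0.0053,0.05],"rot":[0.0004,-0.0007,-0.0014],"jaw":1},{"offset":[0.007,-0.0053,0.08],"rot":[0.0004,-0.0007,-0.0014],"jaw":1},{"offset":[0.007,-0.0053,0.1],"rot":[0.0004,-0.0007,-0.0014],"jaw":1},{"offset":[0.007,-0.0053,0.107],"rot":[0.0004,-0.0007,-0.0014],"jaw":1},{"offset":[0.007,-0.0053,0.107],"rot":[0.0004,-0.0007,-0.0014],"jaw":1},{"offset":[0.007,-0.0053,0.107],"rot":[0.0004,-0.0007,-0.0014],"jaw":1},{"offset":[0.007,-0.0053,0.107],"rot":[0.0004,-0.0007,-0.0014],"jaw":1}])

```text
t: 16.07
tool_pos: [0.5048, -0.1524, 0.118]
eef_rot: [-0.033, 0.999, -0.0, 0.001]
wrist_force: [0.3, 0.3, -0.4]
gripper_width: 0.0094
gripper_force: 60.6
```

```bash
python3 -c "
from h import *
st();go(.5042,-.1524,.105,183.7)"
```

```text
t16.07 pos [ 0.5048 -0.1524  0.118 ] F [ 0.3  0.3 -0.4] T [-0.03 -0.02  0.01] w0.0094 gf60.6 q [ 0.89  0.46 -0.88  2.    0.46  0.89  1.4 ]
off [0.0013 0.0001 0.0261] rot [-0.0002  0.0004  0.0006] yaw -176.19
```

Emit:
send_rows(rows=[{"offset":[0.001,0,0.005],"rot":[0,0.0002,0.0003],"jaw":1},{"offset":[0.001,0,0.012],"rot":[0,0.0002,0.0003],"jaw":1},{"offset":[0.001,0,0.018],"rot":[0,0.0002,0.0003],"jaw":1},{"offset":[0.001,0,0.024],"rot":[0,0.0002,0.0003],"jaw":1},{"offset":[0.001,0,0.028],"rot":[0,0.0002,0.0003],"jaw":1},{"offset":[0.001,0,0.028],"rot":[0,0.0002,0.0003],"jaw":1}])

```text
t: 16.57
tool_pos: [0.5042, -0.1524, 0.1031]
eef_rot: [-0.033, 0.999, 0.0, 0.0]
wrist_force: [3.9, 1.1, -2.3]
gripper_width: 0.009
gripper_force: 60.5
```

```bash
python3 -c "
from h import *
st();go(.5042,-.1524,.099,183.7)"
```

```text
t16.57 pos [ 0.5042 -0.1524  0.1031] F [ 3.9  1.1 -2.3] T [-0.03 -0.75  0.04] w0.0090 gf60.5 q [ 0.87  0.48 -0.87  2.01  0.48  0.86  1.38]
off [ 0.     -0.0001  0.0083] rot [0.     0.0001 0.0004] yaw -176.24
```

Emit:
send_rows(rows=[{"offset":[-0.0015,0,0],"rot":[0,0,0],"jaw":1},{"offset":[-0.0015,0,0.004],"rot":[0,0,0.004],"jaw":1},{"offset":[-0.0015,0,0.008],"rot":[0,0,0.008],"jaw":1},{"offset":[-0.0015,0,0.012],"rot":[0,0,0.008],"jaw":1},{"offset":[-0.0015,0,0.016],"rot":[0,0,0],"jaw":1},{"offset":[-0.0015,0,0.02],"rot":[0,0,0],"jaw":1},{"offset":[-0.0015,0,0.02],"rot":[0,0,0],"jaw":1}])

```text
t: 17.15
tool_pos: [0.5047, -0.1523, 0.0931]
eef_rot: [-0.033, 0.999, 0.0, -0.0]
wrist_force: [2.3, 1.1, -4.5]
gripper_width: 0.0091
gripper_force: 60.0
```

```bash
python3 -c "
from h import *
st();go(.5049,-.1524,.0799,183.7)"
```

```text
t17.15 pos [ 0.5047 -0.1523  0.0931] F [ 2.3  1.1 -4.5] T [ 0.12 -0.64 -0.  ] w0.0091 gf60.0 q [ 0.86  0.5  -0.85  2.02  0.5   0.85  1.36]
off [-0.0005 -0.0003  0.0264] rot [ 0.     -0.0001  0.0006] yaw -176.19
```

Emit:
send_rows(rows=[{"offset":[-0.0012,0,0.004],"rot":[0,0,0.004],"jaw":1},{"offset":[-0.0012,0,0.008],"rot":[0,0,0.008],"jaw":1},{"offset":[-0.0012,0,0.012],"rot":[0,0,0.008],"jaw":1},{"offset":[-0.0012,0,0.016],"rot":[0,0,0.004],"jaw":1},{"offset":[-0.0012,0,0.02],"rot":[0,0,0],"jaw":1},{"offset":[-0.0012,0,0.023],"rot":[0,0,0],"jaw":1},{"offset":[-0.0012,0,0.023],"rot":[0,0,0],"jaw":1},{"offset":[-0.0012,0,0.023],"rot":[0,0,0],"jaw":1}])

```text
t: 17.82
tool_pos: [0.5054, -0.1522, 0.0817]
eef_rot: [-0.033, 0.999, 0.0, 0.0]
wrist_force: [3.4, 1.4, -3.6]
gripper_width: 0.009
gripper_force: 60.2
```

```bash
python3 -c "
from h import *
st();go(.505,-.1524,.0799,183.7)"
```

```text
t17.82 pos [ 0.5054 -0.1522  0.0817] F [ 3.4  1.4 -3.6] T [ 0.39 -0.7   0.02] w0.0090 gf60.2 q [ 0.85  0.51 -0.84  2.02  0.52  0.83  1.35]
off [ 0.0008 -0.0003  0.0036] rot [0.     0.     0.0003] yaw -176.25
```

Emit:
send_rows(rows=[{"offset":[0,0,0.002],"rot":[0,0,0],"jaw":1},{"offset":[0,0,0.004],"rot":[0,0,0],"jaw":1},{"offset":[0,0,0.005],"rot":[0,0,0],"jaw":1},{"offset":[0,0,0.005],"rot":[0,0,0],"jaw":1},{"offset":[0,0,0.005],"rot":[0,0,0],"jaw":1}])

```text
t: 18.23
tool_pos: [0.5054, -0.1523, 0.0797]
eef_rot: [-0.033, 0.999, -0.0, 0.0]
wrist_force: [-0.4, 1.6, 7.8]
gripper_width: 0.0095
gripper_force: 62.2
```

```bash
python3 -c "
from h import *
st()"
```

```text
t18.23 pos [ 0.5054 -0.1523  0.0797] F [-0.4  1.6  7.8] T [ 0.57  0.17 -0.01] w0.0095 gf62.2 q [ 0.85  0.52 -0.84  2.02  0.52  0.83  1.34]
```

Emit:
send_rows(rows=[{"offset":[0,0,0.002],"rot":[0,0,0.015],"jaw":1},{"offset":[0,0,0.002],"rot":[0,0,0.04],"jaw":1},{"offset":[0,0,0.002],"rot":[0,0,0.065],"jaw":1},{"offset":[0,0,0.002],"rot":[0,0,0.09],"jaw":1},{"offset":[0,0,0.002],"rot":[0,0,0.115],"jaw":1},{"offset":[0,0,0.002],"rot":[0,0,0.14],"jaw":1},{"offset":[0,0,0.002],"rot":[0,0,0.16],"jaw":1},{"offset":[0,0,0.002],"rot":[0,0,0.16],"jaw":1}])

```text
t: 18.9
tool_pos: [0.5054, -0.1523, 0.0794]
eef_rot: [0.219, 0.976, -0.001, 0.0]
wrist_force: [-5.2, 3.1, 22.6]
gripper_width: 0.0085
gripper_force: 64.1
```

```bash
python3 -c "
from h import *
st();go(.5054,-.1523,.079,93.7)"
```

```text
t18.90 pos [ 0.5054 -0.1523  0.0794] F [-5.2  3.1 22.6] T [0.8  1.5  0.06] w0.0085 gf64.1 q [ 0.76  0.48 -0.72  2.03  0.44  0.79  0.9 ]
off [-0.      0.0001  0.0009] rot [-3.000e-04  4.000e-04  3.389e-01] yaw 154.7
```

Emit:
send_rows(rows=[{"offset":[0.0005,0,-0.001],"rot":[0,0,0.025],"jaw":1},{"offset":[0.0005,0,-0.001],"rot":[0,0,0.05],"jaw":1},{"offset":[0.0005,0,-0.001],"rot":[0,0,0.075],"jaw":1},{"offset":[0.0005,0,-0.001],"rot":[0,0,0.1],"jaw":1},{"offset":[0.0005,0,-0.001],"rot":[0,0,0.125],"jaw":1},{"offset":[0.0005,0,-0.001],"rot":[0,0,0.15],"jaw":1},{"offset":[0.0005,0,-0.001],"rot":[0,0,0.17],"jaw":1},{"offset":[0.0005,0,-0.001],"rot":[0,0,0.17],"jaw":1}])

```text
t: 19.57
tool_pos: [0.5051, -0.1522, 0.0796]
eef_rot: [0.469, 0.883, -0.0, 0.0]
wrist_force: [-4.3, 3.1, 15.9]
gripper_width: 0.0091
gripper_force: 63.1
```

```bash
python3 -c "
from h import *
st();go(.5054,-.1523,.079,93.7)"
```

```text
t19.57 pos [ 0.5051 -0.1522  0.0796] F [-4.3  3.1 15.9] T [0.68 0.99 0.02] w0.0091 gf63.1 q [ 0.66  0.45 -0.6   2.03  0.36  0.76  0.44]
off [-0.0006  0.0004  0.0012] rot [-1.000e-04  3.000e-04  1.689e-01] yaw 124.11
```

Emit:
send_rows(rows=[{"offset":[0,0,0],"rot":[0,0,0.025],"jaw":1},{"offset":[0,0,0],"rot":[0,0,0.05],"jaw":1},{"offset":[0,0,0],"rot":[0,0,0.075],"jaw":1},{"offset":[0,0,0],"rot":[0,0,0.1],"jaw":1},{"offset":[0,0,0],"rot":[0,0,0.125],"jaw":1},{"offset":[0,0,0],"rot":[0,0,0.15],"jaw":1},{"offset":[0,0,0],"rot":[0,0,0.172],"jaw":1},{"offset":[0,0,0],"rot":[0,0,0.172],"jaw":1}])

```text
t: 20.23
tool_pos: [0.5049, -0.1519, 0.0796]
eef_rot: [0.687, 0.726, -0.0, 0.0]
wrist_force: [-6.3, 3.8, 15.1]
gripper_width: 0.0091
gripper_force: 63.2
```

Run:
```python
from h import *
st();go(.5054,-.1523,.079,92)
p,d,c=snap('wrist'); P=pts(c,d); 
t,dd,cc=snap('top'); a=cv2.resize(t[195:275,330:440],None,fx=3,fy=3,interpolation=cv2.INTER_CUBIC)
H=np.zeros((400,640+0,3),np.uint8)
H[:240,:330]=a; b=p[130:330,230:420]; H[:400,335:]=cv2.resize(b,(305,400),interpolation=cv2.INTER_CUBIC) 
save('turn',H)
```

```text
t20.23 pos [ 0.5049 -0.1519  0.0796] F [-6.3  3.8 15.1] T [0.9  1.26 0.08] w0.0091 gf63.2 q [ 0.56  0.42 -0.47  2.04  0.28  0.74 -0.03]
off [-0.0008  0.001   0.0011] rot [-0.0002  0.0002  0.0063] yaw 93.14
```

View pics/turn.png

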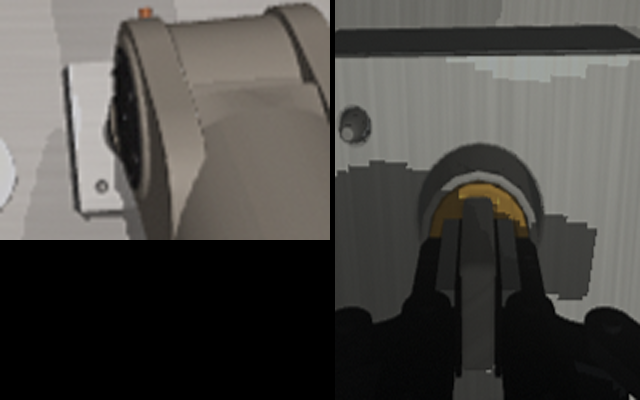

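The picture shows the bow seated on the brass face and squarely between the pads, and the cover flat. The key has turned about 90.6°. I'll add 2° of margin, let it settle and hand in.

Emit:
send_rows(rows=[{"offset":[0,0,0],"rot":[0,0,0.012],"jaw":1},{"offset":[0,0,0],"rot":[0,0,0.012],"jaw":1},{"offset":[0,0,0],"rot":[0,0,0.012],"jaw":1},{"offset":[0,0,0],"rot":[0,0,0.012],"jaw":1},{"offset":[0,0,0],"rot":[0,0,0.012],"jaw":1},{"offset":[0,0,0],"rot":[0,0,0.012],"jaw":1}])

```text
t: 20.83
tool_pos: [0.5049, -0.152, 0.0796]
eef_rot: [0.699, 0.715, -0.0, 0.0]
wrist_force: [-5.3, 4.7, 16.9]
gripper_width: 0.0092
gripper_force: 63.4
```

```bash
python3 -c "
from h import *
st();go(); print(manip.sign_off())"
```

```text
t20.83 pos [ 0.5049 -0.152   0.0796] F [-5.3  4.7 16.9] T [0.99 1.26 0.07] w0.0092 gf63.4 q [ 0.56  0.42 -0.47  2.04  0.28  0.74 -0.06]
off [0. 0. 0.] rot [-0.0002  0.0002 -0.    ] yaw 91.25
the job is handed in; nothing more can be done
None
```

The job is handed in at 20.8 s: the cover measured flush on the rim and was released, and the rectangular key is fully home, turned about 92° clockwise and still held; the sign-off returned no verdict.

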